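# Clamp the wooden stump with the ratchet wrench

## Robot

A 7-joint arm with a two-finger parallel gripper is mounted at the origin on the work surface. World frame = base frame: x ahead of the robot, y to its left, z up, the work surface at z = 0. Lengths are in m, angles in degrees, forces in N, time in s.
With the tool pointing down it reaches from about 0.425 to 0.875 m from the base axis. Payload 4.7 kg.
Tool frame: the origin (TCP) lies on the centre line of the jaws, within the pads' length; the fingertips stand env.nose_length ahead of it and the grasp point (between the pads) lies 8 mm behind it (env.nose_length is the distance from the TCP to the fingertips, in m); y points along the fingers, z is the direction in which the jaws open and shut, and the axes are right-handed (so a half turn about y gives the same grasp; the last joint's range is limited). The gripper opens to 87 mm and grips with 3 to 60 N. Pads are 19 mm wide; open, the fingers measure 117 mm over their backs; the gripper's body (75 mm by 190 mm) begins 51 mm behind the grasp point.
Start: joints at [69.276, 18.392, -4.016, 83.108, 1.295, 78.541, -3.26], TCP at [0.239, -0.605, 0.234] pointing down, gripper open.
Joint ranges: [-163.93, 163.93], [-17.29, 119.83], [-79.2, 71.16], [3.27, 140.29], [-89.18, 269.18], [5.43, 117.66], [-154.24, 154.24]. Speed limits (degrees/s): [147.25, 147.25, 180, 180, 180, 180, 180].

## Interface

Orientations are given as [roll, pitch, yaw] about the fixed x, y, z axes, in that order (R = Rz(yaw) Ry(pitch) Rx(roll)).
In Python, from cell import env, read_camera, camera_info, job, models gives the robot as it stands.
- The arm moves only by the tool move_arm, never from a script. Its argument "moves" is a list of rows, each a list of 6 numbers: the shift along the tool's x, y, z in mm, then the turn, a rotation vector about the tool's x, y, z in degrees. In form: [[x, y, z, ax, ay, az], ...]. A call has 1 to 20 rows; each row is the pose to reach, as a shift and turn from the pose commanded when the call began, along the tool's axes at that moment; what a row does not reach only later rows make up. A row lasts 1/12 s, in which the tool goes at most 41.7 mm and 7.16 degrees, less where a joint would pass 70% of its speed; a pose out of reach is approached as far as the arm can. A call with a gripper value outside its range is refused whole. "claw" is the finger opening in mm, from 0 to 87, set as the call begins (left out, the last holds). The fingers move at their own pace and stop on an object; "newtons" is the grip in N (left out, the last holds). Time passes only in rows, so rows that repeat a pose let the fingers close. It gives the time, the measured TCP pose, the force and the opening at its end, in the units of the state.
- env.get_obs(): the state, without advancing time (a new reading comes with each control period).
- read_camera(name): name is "scene" or "top" or "wrist"; returns (picture, depth): 384x512x3 uint8, red, green, blue; 384x512 float32, m along the optical axis (not along the pixel's ray), 0 where there is no reading.
- camera_info(name): a dict with "fx", "fy", "cx", "cy" (pixels), "R" (3x3) and "t" (3): a world point X has camera coordinates R X + t. Camera axes: x right, y down, z forward; pixel columns grow to the right and rows downward; lengths in m; the calibration is good to about 2 mm. A picture is of the moment at which its call begins: read the wrist's pose just before it. camera_info takes no time and is no camera call; for the wrist camera it gives the pose at the moment of the call.
- job.sign_off(): hands the job in, once; it reports no verdict.
Trained networks look in the newest picture that a camera, given by its name, has taken for a name from the list of things; names that differ only in an ending like _2 or _b are one class to them, and where a whole thing is asked for, a point or a joint stands for the part that bears it (a point fixed in the world has none). Each returns a list of dicts, best first, with "score" (0 to 1); they miss things now and then, are a little off and sometimes report something else, mostly with a low value. They report only what shows in the picture. A call takes as long as a camera call.
- models.spot_in(target, camera): "point" ([x, y, z] in m, in world coordinates, good to about 4 mm: the middle of the surface that is visible of it).
- models.cut_out(target, camera): "mask" (384x512 bool, what is visible of it).
The state is a dict: "time_s": time; "qpos": joint angles; "joint_velocities": joint speeds; "effort": joint torques, N m; "tool_pos": TCP position; "tool_rot": TCP orientation; "force": force on the tool from outside, world axes, zero at the start; "wrist_torque": the same for the moment, N m; "grip_width": finger opening in m.
Only numpy, scipy, OpenCV 4.12 (cv2) and the standard library are available. Lean on these libraries where they do the work, as an engineer would, in place of code of your own. Each camera call takes 0.05 s, during which the arm holds its last target.

## Task

Two small screw presses stand on the bench, each with a ratchet wrench fitted on its nut; one holds a wooden stump, the other is empty. Take hold of the wrench on the press with the stump and swing it back and forth between its two pins, clockwise seen from above to tighten and freely back, until the rubber foot is wound down onto the stump, then let go. Leave the wrench of the empty press as it is.

Things in the scene. Friction and masses are not known exactly. Their poses are not given: they have to be found in the camera images.
- wrench_grip (a point): Centre of the grey sleeve on the handle of the wrench to use (press with the stump): a level bar 95 mm long, 22 wide, 16 thick, its centre 158 mm above the table and 155 mm from the nut's axis; x runs along it to the wrench's head, z up. The wrench stays fitted on the nut, turns only about the nut's vertical axis and stays where it is left.
- press_axis (a point): Fixed point on the nut's vertical axis, at handle height (158 mm). Its -x is the middle of the wrench's swing, about towards the robot; z up. Two pins stop the wrench 0.55 rad either side. The press is an aluminium gantry 200 mm wide along y, beam top at 140 mm, pins to 170, spindle to 197; under it a wooden stump 100 mm across, 70 high (none in the other press).
- clamp_nut (a joint): Turn of its nut in rad, growing clockwise from above; starts at 0 to 0.7. Foot touches the stump at 2.0; firm stop at 2.35; it sinks 4.8 mm per rad. Swinging the handle clockwise (on the robot's side: to +y) turns the nut against 0.8 N m, 5 N at the sleeve; swung back it slips freely and the nut stays. Up to 10 degrees of each tightening stroke is lost before it bites.
- idle_grip (a point): Middle of the same grey sleeve on the wrench of the empty press, which must be left alone: same size, height and axes.

How it is judged (in metres and radians):
At the end, for the whole second after the job is handed in: The nut of the press with the stump has been turned clockwise to 1.97 rad or more, so that the rubber foot is down on the stump; the wrench of the empty press is within 40 mm of where it stood (value of joint clamp_nut above 1.97 rad and distance of idle_grip from where it was at the start of the episode below 0.04 m); the robot touches nothing.
It fails at once if the wrench of the empty press is swung (its sleeve moved more than 40 mm) (distance of idle_grip from where it was at the start of the episode above 0.04 m).
It also fails if it takes over 50 s, if anything falls off the work surface, if the arm or the gripper's body presses on something with over 40 N, if the wrist force passes 120 N, or if a joint passes its speed limit or range.

## Working session

There is one attempt and no reset: what is moved stays moved. The work goes in short steps, Python scripts to look and compute and a tool call to move; the robot and the scene stay as the last step left them, time stands still between calls to the robot, and variables do not carry over. Pictures are saved under pics/ and viewed, and the job is handed in when it is done.

Besides the shell and the picture viewer there is one more tool, called after "Emit:" as name(argument=value, ...) on one line, values as JSON. move_arm: Moves the arm, as the interface text tells. Its arguments: {"type":"object","properties":{"moves":{"type":"array","items":{"type":"array","items":{"type":"number"}}},"claw":{"type":"number"},"newtons":{"type":"number"}},"required":["moves"]}

```bash
ls; mkdir -p pics; python3 - <<'E'
from cell import env, read_camera, camera_info, job, models
import cv2,numpy as np
o=env.get_obs(); print(o['time_s'],o['tool_pos'],o['tool_rot'],env.nose_length)
for c in ['scene','top']:
    p,d=read_camera(c); cv2.imwrite(f'pics/{c}0.png',p[:,:,::-1])
    for n in ['wrench_grip','clamp_nut']:
        for r in models.spot_in(n,c): print(c,n,r['score'],np.round(r['point'],3))
i=camera_info('top');print(i)
E
```

```text
pics
0.0 [ 0.23829673 -0.6041658   0.23245076] [-9.01101290e+01 -5.99675338e-03 -1.58466893e+02] 0.011
scene wrench_grip 0.93 [ 0.534 -0.229  0.168]
top wrench_grip 0.66 [ 0.52  -0.226  0.164]
{'fx': 348.14951403259124, 'fy': 348.14951403259124, 'cx': 251.622748322813, 'cy': 192.4860680245265, 'R': array([[-0.01562955, -0.99985128, -0.00728944],
       [-0.98975987,  0.01650549, -0.14178493],
       [ 0.14188416,  0.00499876, -0.98987065]]), 't': array([-2.06275481e-04,  6.19755985e-01,  7.51580660e-01])}
```

View pics/scene0.png

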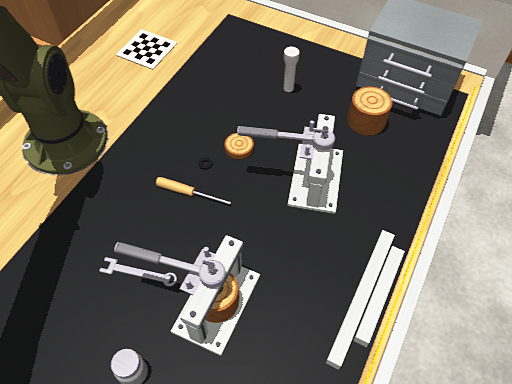

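View pics/top0.png

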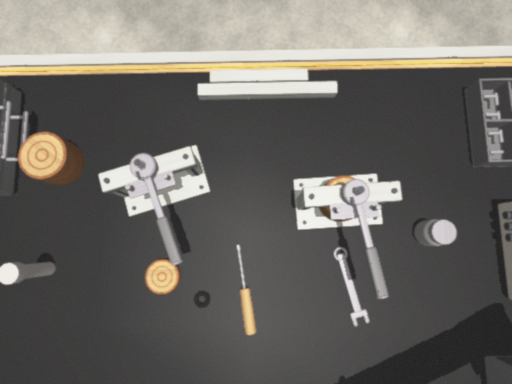

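The right-hand press in the top view (nut near pixel 356,192) holds the stump. Its sleeve runs from about (370,248) to (382,297). The empty press is on the left, near (145,165). Next I'll measure the geometry from depth.

```bash
cat > h.py <<'E'
from cell import env, read_camera, camera_info, job, models
import cv2,numpy as np
def cloud(c):
    p,d=read_camera(c); i=camera_info(c)
    v,u=np.mgrid[:384,:512]
    X=np.stack([(u-i['cx'])/i['fx']*d,(v-i['cy'])/i['fy']*d,d],-1)
    return p,d,(X-i['t'])@i['R']
E
python3 - <<'E'
from h import *
p,d,W=cloud('top')
cv2.imwrite('pics/crop.png',cv2.resize(p[140:330,270:430,::-1],None,fx=3,fy=3,interpolation=cv2.INTER_CUBIC))
rs=models.cut_out('wrench_grip','top')
for r in rs:
    m=r['mask']; P=W[m&(d>0)]; print(r['score'],m.sum(),np.median(P,0).round(4))
    P=P[(P[:,2]>.14)]
    (c,s,a)=cv2.minAreaRect((P[:,:2]*1000).astype(np.float32)); print(c,s,a,P.min(0),P.max(0))
# head region heights
reg=W[150:260,290:410]; z=reg[...,2]
for lo,hi in [(.186,.21),(.166,.186),(.13,.147)]:
    k=(z>lo)&(z<hi); Q=reg[k]; print(lo,k.sum(),Q.mean(0).round(4),cv2.minAreaRect((Q[:,:2]*1000).astype(np.float32)))
print(np.round(W[180:205:2,344:372:3,2]*1000).astype(int))
E
```

```text
0.59 1558 [ 0.523  -0.2284  0.1648]
(516.8770751953125, -237.90814208984375) (226.5620574951172, 56.53770446777344) 15.368321418762207 [ 0.40100761 -0.26111117  0.140081  ] [ 0.62567562 -0.18621514  0.19527557]
0.186 60 [ 0.6006 -0.2116  0.1929] ((600.735107421875, -212.06532287597656), (13.578039169311523, 14.250717163085938), 2.2955214977264404)
0.166 481 [ 0.5891 -0.2116  0.1684] ((551.5023803710938, -227.5364990234375), (149.36724853515625, 77.08914947509766), 34.019535064697266)
0.13 1939 [ 0.591  -0.2094  0.1394] ((586.6286010742188, -213.08348083496094), (69.09049987792969, 196.4742431640625), 2.9054923057556152)
[[ 81  83 165 167 166 167 165  14  12  15]
 [ 81 165 170 168 169 167 169  11  12  11]
 [158 168 168 168 170 167 167 170 141 140]
 [163 165 166 168 164 193 193 168 141 141]
 [167 167 168 167 191 194 194 167 167 140]
 [167 167 166 171 190 193 193 167 165 138]
 [166 167 167 172 186 194 191 168 166 139]
 [166 168 166 168 177 183 168 165 167 138]
 [165 167 168 168 168 167 168 168 165 137]
 [161 167 171 174 167 168 167 168 140 136]
 [153 168 166 172 165 166 168 168 140 138]
 [139 158 165 172 169 168 168 139 139 140]
 [138 139 157 172 165 165 141 139 140 140]]
```

View pics/crop.png

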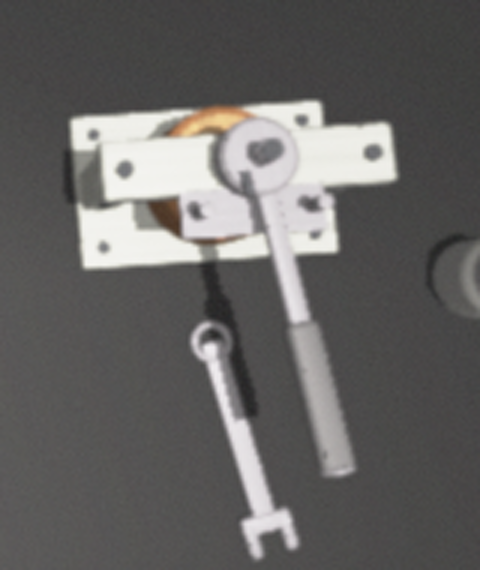

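```bash
python3 - <<'E'
from h import *
p,d,W=cloud('top')
A=np.array([.600,-.212])
r=np.linalg.norm(W[...,:2]-A,axis=-1)
k=(r>.07)&(r<.24)&(W[...,2]>.150)&(W[...,2]<.18)&(W[...,0]<.56)
v,u=np.nonzero(k);print(k.sum(),r[k].max())
Q=W[k][:,:2]; c=Q.mean(0); w=np.linalg.svd(Q-c)[2][0] if 0 else np.linalg.eigh(np.cov(Q.T))[1][:,1]
w*=-np.sign(w[0]); print(c,w,'handle ang from -x deg',np.degrees(np.arctan2(w[1],-w[0])))
print('line offset from axis mm', 1000*((A-c)@np.array([-w[1],w[0]])), 'extent', ((Q-A)@w).min(),((Q-A)@w).max())
# axis by circle of head
k=(r<.045)&(W[...,2]>.155)&(W[...,2]<.18)
print('beam')
k=(W[...,2]>.134)&(W[...,2]<.146)&(r<.14)&(W[...,0]>.585)
Q=W[k][:,:2]; w2=np.linalg.eigh(np.cov(Q.T))[1][:,1]; print(Q.mean(0),w2,np.degrees(np.arctan(w2[0]/w2[1])))
# pins
k=(r<.14)&(W[...,2]>.146)&(W[...,0]<.585)&(W[...,0]>.545)
n,l,s,ce=cv2.connectedComponentsWithStats(k.astype(np.uint8))
for j in range(1,n): 
  if s[j,4]>3: print(s[j],W[l==j].mean(0).round(4),W[l==j][:,2].max())
for c in ['scene']:
  p,d,W=cloud(c)
  r=np.linalg.norm(W[...,:2]-A,axis=-1)
  k=(r<.03)&(W[...,2]>.183)&(W[...,2]<.21); print(W[k].mean(0), k.sum())
  k=(r>.07)&(r<.24)&(W[...,2]>.162)&(W[...,2]<.18)&(W[...,0]<.56)
  Q=W[k][:,:2]; c=Q.mean(0); w=np.linalg.eigh(np.cov(Q.T))[1][:,1];w*=-np.sign(w[0]);print(c,w,((Q-A)@w).min(),((Q-A)@w).max())
E
```

```text
812 0.20142477755960342
[ 0.46039308 -0.23806559] [-0.98264379 -0.1855025 ] handle ang from -x deg -10.6904305252076
line offset from axis mm 0.28423729561583155 extent 0.07010695297887522 0.20133082084114717
beam
[ 0.60289015 -0.21515405] [-0.02407931  0.99971005] -1.37977612567187
[344 200  23  21 226] [ 0.5691 -0.2147  0.1632] 0.17340646561051928
[372 205   9   6  42] [ 0.5697 -0.2497  0.1626] 0.1715699385698556
[334 207   8   7  36] [ 0.5658 -0.1749  0.1643] 0.1713019458112537
[ 0.60457458 -0.21113053  0.19310477] 67
[ 0.46133775 -0.23903647] [-0.97995047 -0.19924125] 0.0704169672490538 0.19990464922148055
```

Emit:
move_arm(moves=[[-30,0,-24,0,1,0],[-60,0,-47,0,2,0],[-90,0,-71,0,3,0],[-120,0,-95,0,4,0],[-150,0,-118,0,5,0],[-180,0,-142,0,6,0],[-210,0,-166,0,7,0],[-240,0,-190,0,8,0],[-270,0,-213,0,9,0],[-300,0,-237,0,10,0],[-320,0,-252,0,10.5,0],[-329,0,-260,0,10.5,0],[-329,0,-260,0,10.5,0],[-329,0,-260,0,10.5,0]], claw=65, newtons=20)

```text
time_s: 1.67
tool_pos: [0.4486, -0.2431, 0.2336]
tool_rot: [-89.9, -0.0, -169.0]
force: [-0.5, -0.0, -0.2]
grip_width: 0.0648
```

```bash
python3 - <<'E'
from h import *
o=env.get_obs(); print(o['time_s'],o['tool_pos'],o['tool_rot'],o['force'],o['grip_width'])
p,d,W=cloud('wrist'); cv2.imwrite('pics/w1.png',p[:,:,::-1])
A=np.array([.602,-.2115]); r=np.linalg.norm(W[...,:2]-A,axis=-1)
k=(r>.105)&(r<.24)&(W[...,2]>.160)&(W[...,2]<.172)&(np.abs(W[...,1]+.24)<.03)
Q=W[k][:,:2];print(len(Q)); print(cv2.minAreaRect((Q*1000).astype(np.float32)),W[k][:,2].mean())
p,d,W=cloud('scene'); cv2.imwrite('pics/s1.png',p[:,:,::-1])
E
```

```text
1.6667 [ 0.44864607 -0.24305199  0.2335967 ] [-8.99420463e+01 -4.16940861e-02 -1.68958003e+02] [-0.46106222 -0.00658159 -0.17196306] 0.06475055127618375
2904
((458.64703369140625, -241.14041137695312), (83.17194366455078, 21.901363372802734), 11.184316635131836) 0.16537800054454924
```

View pics/w1.png

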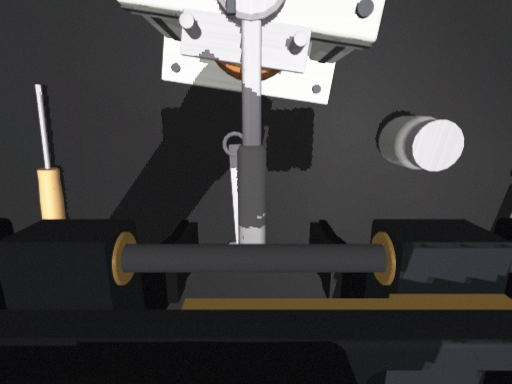

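View pics/s1.png

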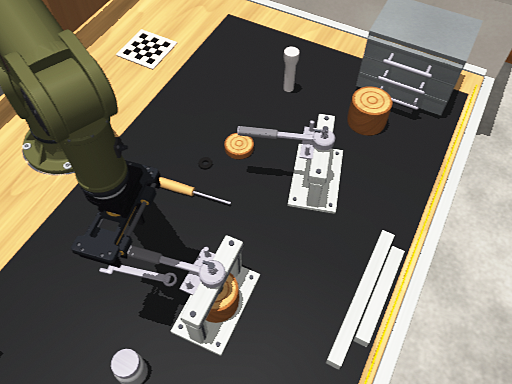

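The wrist view shows the handle (column ~252, rows 20–245) centred between the fingers. The fitted line agrees with the TCP, so I'll descend 83 mm and grip.

Emit:
move_arm(moves=[[0,15,0,0,0,0],[0,35,0,0,0,0],[0,55,0,0,0,0],[0,72,0,0,0,0],[0,80,0,0,0,0],[0,83,0,0,0,0],[0,83,0,0,0,0],[0,83,0,0,0,0]])

```text
time_s: 2.43
tool_pos: [0.4494, -0.243, 0.1514]
tool_rot: [-89.9, 0.0, -169.0]
force: [0.6, -0.6, 0.3]
grip_width: 0.065
```

Emit:
move_arm(moves=[[0,0,0,0,0,0],[0,0,0,0,0,0],[0,0,0,0,0,0],[0,0,0,0,0,0],[0,0,0,0,0,0],[0,0,0,0,0,0]], claw=10, newtons=20)

```text
time_s: 2.93
tool_pos: [0.4492, -0.2421, 0.1507]
tool_rot: [-90.0, 0.0, -169.0]
force: [-0.5, 0.2, -0.1]
grip_width: 0.0327
```

Emit:
move_arm(moves=[[0,0,0,0,0,0],[0,0,0,0,0,0],[0,0,0,0,0,0]])

```text
time_s: 3.18
tool_pos: [0.4491, -0.242, 0.1506]
tool_rot: [-90.0, -0.0, -168.9]
force: [-0.3, -0.5, 0.2]
grip_width: 0.0219
```

```bash
python3 -c "
import numpy as np
R=155.5
for a in range(3,70,3):
    t=np.radians(a); print([round(R*(np.cos(t)-1)),0,-round(R*np.sin(t)),0,a,0])"
```

```text
[0, 0, -8, 0, 3, 0]
[-1, 0, -16, 0, 6, 0]
[-2, 0, -24, 0, 9, 0]
[-3, 0, -32, 0, 12, 0]
[-5, 0, -40, 0, 15, 0]
[-8, 0, -48, 0, 18, 0]
[-10, 0, -56, 0, 21, 0]
[-13, 0, -63, 0, 24, 0]
[-17, 0, -71, 0, 27, 0]
[-21, 0, -78, 0, 30, 0]
[-25, 0, -85, 0, 33, 0]
[-30, 0, -91, 0, 36, 0]
[-35, 0, -98, 0, 39, 0]
[-40, 0, -104, 0, 42, 0]
[-46, 0, -110, 0, 45, 0]
[-51, 0, -116, 0, 48, 0]
[-58, 0, -121, 0, 51, 0]
[-64, 0, -126, 0, 54, 0]
[-71, 0, -130, 0, 57, 0]
[-78, 0, -135, 0, 60, 0]
[-85, 0, -139, 0, 63, 0]
[-92, 0, -142, 0, 66, 0]
[-100, 0, -145, 0, 69, 0]
```

Gripped at 21.9 mm. First tightening stroke, short of the pin.

Emit:
move_arm(moves=[[0,0,-8,0,3,0],[-1,0,-16,0,6,0],[-2,0,-24,0,9,0],[-3,0,-32,0,12,0],[-5,0,-40,0,15,0],[-8,0,-48,0,18,0],[-10,0,-56,0,21,0],[-13,0,-63,0,24,0],[-17,0,-71,0,27,0],[-21,0,-78,0,30,0],[-25,0,-85,0,33,0],[-30,0,-91,0,36,0],[-30,0,-91,0,36,0]])

```text
time_s: 4.27
tool_pos: [0.4603, -0.1463, 0.1505]
tool_rot: [-89.9, -0.1, 155.1]
force: [-6.1, -0.9, 4.1]
grip_width: 0.0222
```

Emit:
move_arm(moves=[[0,0,8,0,-3,0],[-1,0,16,0,-6,0],[-3,0,32,0,-12,0],[-8,0,48,0,-18,0],[-13,0,63,0,-24,0],[-21,0,78,0,-30,0],[-30,0,91,0,-36,0],[-40,0,104,0,-42,0],[-46,0,110,0,-45,0],[-51,0,116,0,-48,0],[-58,0,121,0,-51,0],[-64,0,126,0,-54,0],[-64,0,126,0,-54,0],[-64,0,126,0,-54,0]])

```text
time_s: 5.43
tool_pos: [0.4662, -0.2879, 0.1505]
tool_rot: [-90.0, 0.0, -151.0]
force: [0.5, 2.0, 0.6]
grip_width: 0.0219
```

```bash
python3 - <<'E'
from h import *
o=env.get_obs(); print(o['time_s'],o['tool_pos'],o['tool_rot'],o['force'],o['wrist_torque'],o['grip_width'])
p,d,W=cloud('wrist'); cv2.imwrite('pics/w2.png',p[:,:,::-1])
p,d,W=cloud('scene'); cv2.imwrite('pics/s2.png',p[:,:,::-1])
E
```

```text
5.4333 [ 0.46621892 -0.28788445  0.15053664] [-9.00341694e+01  3.08509278e-02 -1.50980546e+02] [0.54384557 1.98675097 0.61262269] [0.3085129  0.01155723 0.14711173] 0.021910531682244078
```

View pics/w2.png

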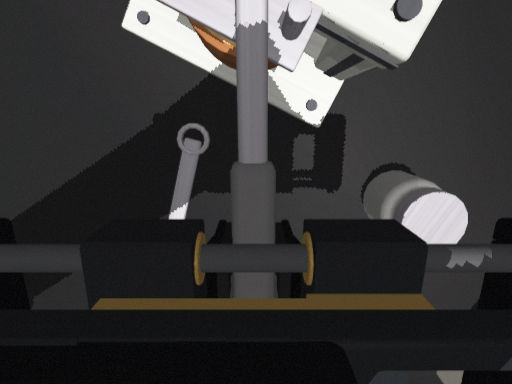

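View pics/s2.png

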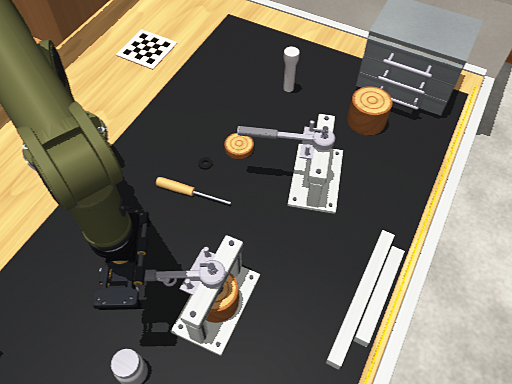

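The handle is held firmly, with the −y pin (about 296,12) still a little clear of it. Second stroke.

Emit:
move_arm(moves=[[0,0,-8,0,3,0],[-1,0,-16,0,6,0],[-2,0,-24,0,9,0],[-3,0,-32,0,12,0],[-5,0,-40,0,15,0],[-8,0,-48,0,18,0],[-10,0,-56,0,21,0],[-13,0,-63,0,24,0],[-17,0,-71,0,27,0],[-21,0,-78,0,30,0],[-25,0,-85,0,33,0],[-30,0,-91,0,36,0],[-35,0,-98,0,39,0],[-40,0,-104,0,42,0],[-46,0,-110,0,45,0],[-51,0,-116,0,48,0],[-58,0,-121,0,51,0],[-64,0,-126,0,54,0],[-67,0,-128,0,55.5,0],[-67,0,-128,0,55.5,0]])

```text
time_s: 7.2
tool_pos: [0.4615, -0.1437, 0.1505]
tool_rot: [-89.9, -0.1, 153.6]
force: [-4.9, -1.3, 2.4]
grip_width: 0.0219
```

Emit:
move_arm(moves=[[0,0,8,0,-3,0],[-1,0,16,0,-6,0],[-3,0,32,0,-12,0],[-8,0,48,0,-18,0],[-13,0,63,0,-24,0],[-21,0,78,0,-30,0],[-30,0,91,0,-36,0],[-40,0,104,0,-42,0],[-46,0,110,0,-45,0],[-51,0,116,0,-48,0],[-58,0,121,0,-51,0],[-64,0,126,0,-54,0],[-69,0,129,0,-56,0],[-69,0,129,0,-56,0],[-69,0,129,0,-56,0]])

```text
time_s: 8.45
tool_pos: [0.467, -0.2893, 0.1506]
tool_rot: [-90.0, 0.0, -150.5]
force: [0.8, 2.9, 2.0]
grip_width: 0.0216
```

```bash
python3 - <<'E'
from h import *
p,d,W=cloud('scene'); cv2.imwrite('pics/s3.png',cv2.resize(p[220:360,90:280,::-1],None,fx=4,fy=4,interpolation=cv2.INTER_CUBIC))
E
```

```text
(no output)
```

View pics/s3.png

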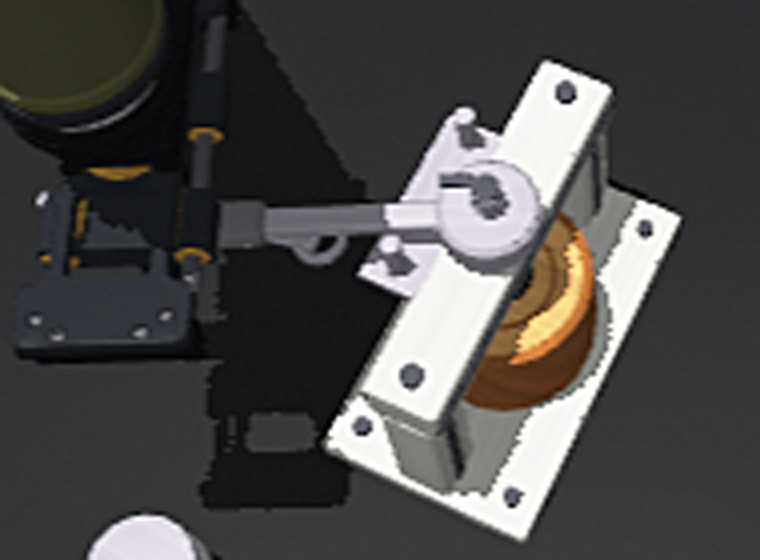

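The handle is still gripped near the −y pin, and the dark foot shows at about (525,285), close to the stump. Third stroke in segments, checking force.

Emit:
move_arm(moves=[[0,0,-8,0,3,0],[-1,0,-16,0,6,0],[-2,0,-24,0,9,0],[-3,0,-32,0,12,0],[-5,0,-40,0,15,0],[-8,0,-48,0,18,0],[-10,0,-56,0,21,0],[-13,0,-63,0,24,0],[-17,0,-71,0,27,0],[-21,0,-78,0,30,0]])

```text
time_s: 9.33
tool_pos: [0.4461, -0.2128, 0.1505]
tool_rot: [-89.8, 0.0, 179.4]
force: [0.8, -2.5, -1.9]
grip_width: 0.0218
```

Emit:
move_arm(moves=[[0,0,-5,0,2,0],[0,0,-11,0,4,0],[-1,0,-16,0,6,0],[-2,0,-22,0,8,0],[-2,0,-27,0,10,0]])

```text
time_s: 9.75
tool_pos: [0.4482, -0.1861, 0.1506]
tool_rot: [-89.8, 0.0, 169.4]
force: [1.5, -2.6, -1.2]
grip_width: 0.0216
```

Emit:
move_arm(moves=[[0,0,-5,0,2,0],[0,0,-11,0,4,0],[-1,0,-16,0,6,0],[-2,0,-22,0,8,0],[-2,0,-27,0,10,0]])

```text
time_s: 10.17
tool_pos: [0.4548, -0.1599, 0.1506]
tool_rot: [-89.8, 0.0, 159.4]
force: [-0.3, -2.4, -0.8]
grip_width: 0.0217
```

Emit:
move_arm(moves=[[0,0,-5,0,2,0],[0,0,-11,0,4,0],[-1,0,-16,0,6,0],[-1,0,-19,0,7,0],[-1,0,-19,0,7,0]])

```text
time_s: 10.58
tool_pos: [0.4626, -0.1415, 0.1505]
tool_rot: [-89.9, -0.0, 152.5]
force: [-3.3, -1.3, 3.5]
grip_width: 0.0217
```

```bash
python3 - <<'E'
from h import *
o=env.get_obs(); print(o['force'],o['wrist_torque'])
p,d,W=cloud('top'); cv2.imwrite('pics/t4.png',cv2.resize(p[140:330,270:430,::-1],None,fx=3,fy=3,interpolation=cv2.INTER_CUBIC))
A=np.array([.602,-.2115]); r=np.linalg.norm(W[...,:2]-A,axis=-1)
k=(r<.02)&(W[...,2]>.176);print(k.sum(),W[k][:,2].max(),np.median(W[k][:,2]))
p,d,W=cloud('scene'); cv2.imwrite('pics/s4.png',cv2.resize(p[220:360,90:280,::-1],None,fx=4,fy=4,interpolation=cv2.INTER_CUBIC))
E
```

```text
[-3.32404524 -1.28397458  3.53811913] [-0.21383871  0.53448221  0.32415111]
61 0.18725179238996628 0.1847552274474413
```

View pics/s4.png

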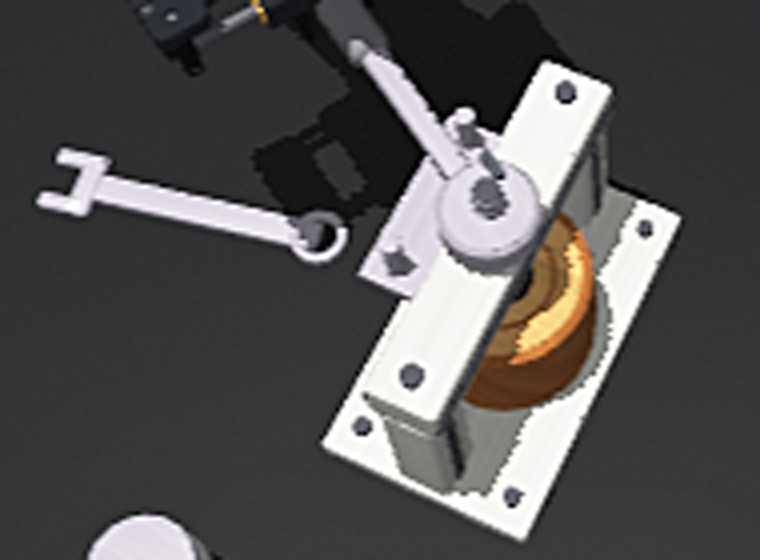

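The spindle top has dropped from about 193.5 to 184.8 mm, or roughly 1.8 rad gained, so it's close. The wrench is at the +y pin. One more stroke, with force watched.

Emit:
move_arm(moves=[[0,0,8,0,-3,0],[-1,0,16,0,-6,0],[-3,0,32,0,-12,0],[-8,0,48,0,-18,0],[-13,0,63,0,-24,0],[-21,0,78,0,-30,0],[-30,0,91,0,-36,0],[-40,0,104,0,-42,0],[-46,0,110,0,-45,0],[-51,0,116,0,-48,0],[-58,0,121,0,-51,0],[-64,0,126,0,-54,0],[-69,0,129,0,-56,0],[-69,0,129,0,-56,0]])

```text
time_s: 11.85
tool_pos: [0.4661, -0.2875, 0.1505]
tool_rot: [-90.0, 0.1, -151.4]
force: [-0.4, 2.7, 3.1]
grip_width: 0.0218
```

Emit:
move_arm(moves=[[0,0,-5,0,2,0],[0,0,-11,0,4,0],[-1,0,-16,0,6,0],[-2,0,-22,0,8,0],[-2,0,-27,0,10,0]])

```text
time_s: 12.27
tool_pos: [0.4547, -0.2623, 0.1506]
tool_rot: [-89.9, 0.1, -161.6]
force: [3.1, 1.3, -3.1]
grip_width: 0.0221
```

Emit:
move_arm(moves=[[0,0,-5,0,2,0],[0,0,-11,0,4,0],[-1,0,-16,0,6,0]])

```text
time_s: 12.52
tool_pos: [0.4504, -0.2475, 0.1506]
tool_rot: [-89.9, 0.1, -167.6]
force: [1.8, -2.5, -1.4]
grip_width: 0.022
```

Emit:
move_arm(moves=[[0,0,-5,0,2,0],[0,0,-11,0,4,0]])

```text
time_s: 12.68
tool_pos: [0.4483, -0.2372, 0.1506]
tool_rot: [-89.9, 0.2, -171.6]
force: [4.0, -2.2, -3.2]
grip_width: 0.022
```

```bash
python3 - <<'E'
from h import *
o=env.get_obs(); print(o['force'],o['wrist_torque'])
p,d,W=cloud('top')
A=np.array([.602,-.2115]); r=np.linalg.norm(W[...,:2]-A,axis=-1)
k=(r<.02)&(W[...,2]>.176);print(k.sum(),W[k][:,2].max(),np.median(W[k][:,2]))
E
```

```text
[ 3.98240915 -2.21259255 -3.15749973] [-0.34745448 -0.74666943  0.48568539]
60 0.18718859296809165 0.18431259150391244
```

Emit:
move_arm(moves=[[0,0,-5,0,2,0],[0,0,-11,0,4,0]])

```text
time_s: 12.9
tool_pos: [0.4469, -0.2267, 0.1506]
tool_rot: [-89.9, 0.2, -175.6]
force: [4.9, -3.8, -4.5]
grip_width: 0.0218
```

Emit:
move_arm(moves=[[0,0,-5,0,2,0],[0,0,-11,0,4,0]])

```text
time_s: 13.07
tool_pos: [0.4462, -0.2163, 0.1506]
tool_rot: [-89.8, 0.2, -179.6]
force: [5.9, -5.4, -5.0]
grip_width: 0.022
```

Emit:
move_arm(moves=[[0,0,-5,0,2,0],[0,0,-11,0,4,0]])

```text
time_s: 13.23
tool_pos: [0.4461, -0.2062, 0.1507]
tool_rot: [-89.8, 0.3, 176.4]
force: [6.4, -6.5, -6.6]
grip_width: 0.0219
```

Emit:
move_arm(moves=[[0,0,-5,0,2,0],[0,0,-8,0,3,0]])

```text
time_s: 13.4
tool_pos: [0.4466, -0.1984, 0.1507]
tool_rot: [-89.7, 0.3, 173.5]
force: [5.7, -8.3, -6.7]
grip_width: 0.022
```

Emit:
move_arm(moves=[[0,0,-5,0,2,0],[0,0,-8,0,3,0]])

```text
time_s: 13.57
tool_pos: [0.4472, -0.1914, 0.1507]
tool_rot: [-89.7, 0.3, 170.4]
force: [5.2, -9.7, -6.1]
grip_width: 0.0222
```

```bash
python3 - <<'E'
from h import *
o=env.get_obs(); print(o['force'],o['wrist_torque'])
p,d,W=cloud('top')
A=np.array([.602,-.2115]); r=np.linalg.norm(W[...,:2]-A,axis=-1)
k=(r<.02)&(W[...,2]>.176);print(k.sum(),W[k][:,2].max(),np.median(W[k][:,2]))
E
```

```text
[ 5.18858653 -9.66562455 -6.10777334] [-2.03696134 -0.99540904  0.58359184]
60 0.18702770420338613 0.18429005470694804
```

```bash
python3 - <<'E'
from h import *
p,d,W=cloud('top'); a=cv2.resize(p[140:330,270:430,::-1],None,fx=3,fy=3,interpolation=cv2.INTER_CUBIC)
print(np.round(W[180:200,350:370:2,2]*1000).astype(int))
p,d,W=cloud('wrist'); b=cv2.resize(p[:,:,::-1],None,fx=.8,fy=.8)
c=np.zeros((570,480+410-90,3),np.uint8); c[:,:480]=a; c[:307,480:]=b[:,45:365]
p,d,W=cloud('scene'); e=cv2.resize(p[220:320,150:280,::-1],(320,246)); c[310:556,480:]=e
cv2.imwrite('pics/c5.png',c)
E
```

```text
[[166 168 165 168 168 166  11  12  11  12]
 [165 167 169 168 168 167 167  12  12  13]
 [169 168 167 167 166 167 168 166  11  11]
 [165 166 166 166 167 168 168 168 139 137]
 [167 169 167 167 167 164 167 169 166 141]
 [168 169 169 167 166 166 168 167 168 139]
 [168 167 168 168 168 169 168 168 169 140]
 [169 168 167 183 187 185 167 168 169 165]
 [166 169 169 185 185 186 185 169 167 167]
 [166 168 176 185 182 184 184 168 167 168]
 [166 168 178 183 183 185 183 167 166 167]
 [168 167 177 183 184 184 185 168 168 167]
 [169 167 174 184 183 187 185 169 169 165]
 [169 168 170 180 185 186 169 167 167 167]
 [167 166 169 180 182 169 166 167 170 167]
 [173 169 167 168 169 166 168 166 168 168]
 [172 168 166 168 167 170 168 167 166 167]
 [173 167 166 167 168 168 168 169 166 165]
 [172 166 166 166 167 169 167 168 166 139]
 [173 168 167 166 167 169 167 166 166 139]]
```

View pics/c5.png

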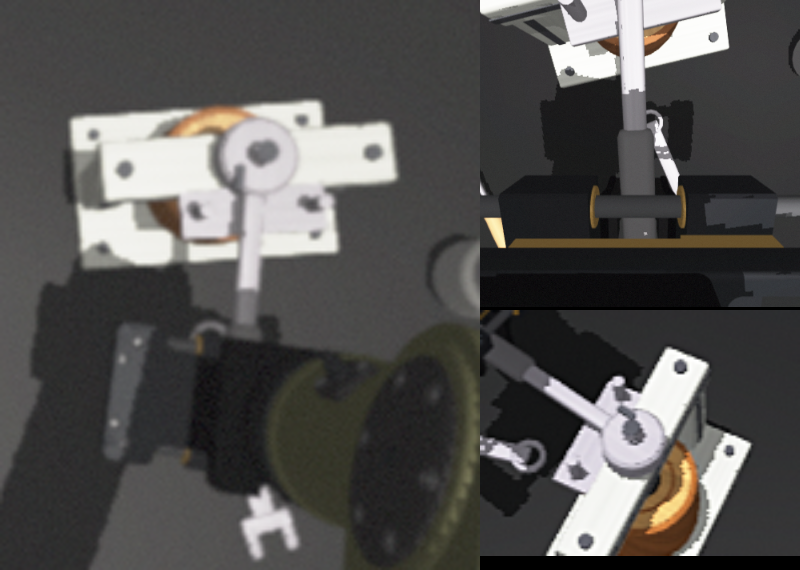

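The wrench is still gripped and moving, but resistance keeps rising. I'll continue the stroke carefully.

Emit:
move_arm(moves=[[0,0,-5,0,2,0],[0,0,-11,0,4,0]])

```text
time_s: 13.93
tool_pos: [0.4488, -0.182, 0.1507]
tool_rot: [-89.7, 0.3, 166.3]
force: [5.0, -11.4, -7.1]
grip_width: 0.0222
```

Emit:
move_arm(moves=[[0,0,-5,0,2,0],[0,0,-11,0,4,0]])

```text
time_s: 14.1
tool_pos: [0.4511, -0.1719, 0.1507]
tool_rot: [-89.6, 0.3, 162.3]
force: [3.9, -13.0, -5.0]
grip_width: 0.0216
```

Emit:
move_arm(moves=[[0,0,0,0,0,0],[0,0,0,0,0,0]])

```text
time_s: 14.27
tool_pos: [0.4511, -0.1719, 0.1507]
tool_rot: [-89.6, 0.3, 162.4]
force: [4.0, -13.4, -6.1]
grip_width: 0.0223
```

```bash
python3 - <<'E'
from h import *
o=env.get_obs(); print(o['force'],o['wrist_torque'])
p,d,W=cloud('top')
A=np.array([.602,-.2115]); r=np.linalg.norm(W[...,:2]-A,axis=-1)
k=(r<.02)&(W[...,2]>.176);print(k.sum(),W[k][:,2].max(),np.median(W[k][:,2]))
E
```

```text
[  3.9608472  -13.35207677  -6.13987173] [-2.6410627  -0.80675871  0.61408621]
59 0.18726466347099816 0.18413165481509094
```

Emit:
move_arm(moves=[[0,0,-5,0,2,0],[0,0,-11,0,4,0]])

```text
time_s: 14.48
tool_pos: [0.4539, -0.1625, 0.1507]
tool_rot: [-89.6, 0.4, 158.2]
force: [2.6, -14.0, -5.0]
grip_width: 0.0222
```

Emit:
move_arm(moves=[[0,0,-5,0,2,0],[0,0,-11,0,4,0]])

```text
time_s: 14.65
tool_pos: [0.4575, -0.1528, 0.1507]
tool_rot: [-89.5, 0.4, 154.2]
force: [1.1, -16.2, -3.4]
grip_width: 0.0225
```

```bash
python3 - <<'E'
from h import *
o=env.get_obs(); print(o['tool_pos'],o['force'],o['wrist_torque'])
p,d,W=cloud('top'); cv2.imwrite('pics/t6.png',cv2.resize(p[140:330,270:430,::-1],None,fx=3,fy=3,interpolation=cv2.INTER_CUBIC))
A=np.array([.602,-.2115]); r=np.linalg.norm(W[...,:2]-A,axis=-1)
k=(r<.02)&(W[...,2]>.176);print(k.sum(),W[k][:,2].max(),np.median(W[k][:,2]))
k=(r>.045)&(r<.1)&(W[...,2]>.150)&(W[...,2]<.175)&(W[...,0]<.555)
Q=W[k][:,:2]-A; print(k.sum(),np.degrees(np.arctan2(Q.mean(0)[1],-Q.mean(0)[0])))
E
```

```text
[ 0.45749409 -0.15284472  0.15070007] [  1.09253455 -16.19043529  -3.3921963 ] [-3.28541595 -0.21728169  0.63655981]
59 0.18685521237286606 0.1842150864590043
198 21.68079467953238
```

View pics/t6.png

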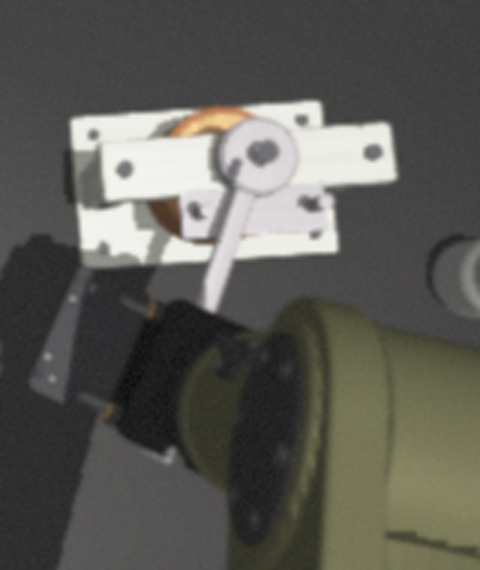

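The handle is now at about +21.7° with 16 N resistance. Finish near the pin, then swing back and do a short confirmation stroke.

Emit:
move_arm(moves=[[0,0,-5,0,2,0],[0,0,-9,0,3.5,0],[0,0,-9,0,3.5,0]])

```text
time_s: 14.95
tool_pos: [0.4611, -0.1449, 0.1507]
tool_rot: [-89.5, 0.4, 150.8]
force: [0.8, -17.5, -3.6]
grip_width: 0.0225
```

Emit:
move_arm(moves=[[0,0,8,0,-3,0],[-1,0,16,0,-6,0],[-3,0,32,0,-12,0],[-8,0,48,0,-18,0],[-13,0,63,0,-24,0],[-21,0,78,0,-30,0],[-30,0,91,0,-36,0],[-40,0,104,0,-42,0],[-46,0,110,0,-45,0],[-51,0,116,0,-48,0],[-58,0,121,0,-51,0],[-58,0,121,0,-51,0]])

```text
time_s: 15.95
tool_pos: [0.4575, -0.2708, 0.1507]
tool_rot: [-89.9, 0.4, -157.9]
force: [7.2, 3.3, -2.1]
grip_width: 0.0219
```

Emit:
move_arm(moves=[[0,0,-8,0,3,0],[-1,0,-16,0,6,0],[-2,0,-24,0,9,0],[-3,0,-32,0,12,0]])

```text
time_s: 16.28
tool_pos: [0.4483, -0.2397, 0.1507]
tool_rot: [-89.9, 0.5, -170.1]
force: [12.1, -0.5, -7.8]
grip_width: 0.0219
```

Emit:
move_arm(moves=[[0,0,-5,0,2,0],[0,0,-8,0,3,0]])

```text
time_s: 16.45
tool_pos: [0.4471, -0.2322, 0.1507]
tool_rot: [-89.8, 0.5, -173.0]
force: [12.3, -2.8, -9.7]
grip_width: 0.0215
```

Emit:
move_arm(moves=[[0,0,-5,0,2,0],[0,0,-8,0,3,0]])

```text
time_s: 16.62
tool_pos: [0.4462, -0.2249, 0.1508]
tool_rot: [-89.8, 0.5, -176.0]
force: [12.5, -3.6, -9.7]
grip_width: 0.022
```

Emit:
move_arm(moves=[[-1,0,-5,0,2,0],[-2,0,-11,0,4,0],[-3,0,-16,0,6,0]])

```text
time_s: 16.87
tool_pos: [0.4457, -0.2104, 0.1507]
tool_rot: [-89.8, 0.3, 178.0]
force: [4.4, -6.8, -3.4]
grip_width: 0.0217
```

Emit:
move_arm(moves=[[0,0,-5,0,2,0],[0,0,-11,0,4,0],[-1,0,-16,0,6,0]])

```text
time_s: 17.12
tool_pos: [0.4465, -0.1956, 0.1508]
tool_rot: [-89.7, 0.3, 171.9]
force: [2.9, -9.0, -4.0]
grip_width: 0.0219
```

```bash
python3 - <<'E'
from h import *
o=env.get_obs(); print(o['tool_pos'],o['force'],o['wrist_torque'])
p,d,W=cloud('top')
A=np.array([.602,-.2115]); r=np.linalg.norm(W[...,:2]-A,axis=-1)
k=(r<.02)&(W[...,2]>.176);print(k.sum(),W[k][:,2].max(),np.median(W[k][:,2]))
k=(r>.045)&(r<.1)&(W[...,2]>.150)&(W[...,2]<.175)&(W[...,0]<.555)
Q=W[k][:,:2]-A; print(k.sum(),np.degrees(np.arctan2(Q.mean(0)[1],-Q.mean(0)[0])))
E
```

```text
[ 0.44654767 -0.19564728  0.15075634] [ 2.94331426 -9.01997645 -3.95897722] [-1.75715875 -0.74711217  0.62984869]
60 0.18723500844355162 0.18444513532708617
218 5.837117130500629
```

The spindle height is unchanged (184.4 mm) and the force repeats the last stroke's profile, so the nut is at its stop. I'll swing back to unload, then release and lift.

Emit:
move_arm(moves=[[0,0,8,0,-3,0],[-1,0,16,0,-6,0],[-2,0,24,0,-9,0],[-3,0,32,0,-12,0],[-5,0,40,0,-15,0],[-8,0,48,0,-18,0],[-8,0,48,0,-18,0]])

```text
time_s: 17.75
tool_pos: [0.449, -0.2432, 0.1507]
tool_rot: [-89.9, 0.3, -169.9]
force: [5.1, -0.6, -1.4]
grip_width: 0.0216
```

Emit:
move_arm(moves=[[0,0,0,0,0,0],[0,0,0,0,0,0],[0,0,0,0,0,0],[0,0,0,0,0,0],[0,0,0,0,0,0],[0,0,0,0,0,0],[0,0,0,0,0,0],[0,0,0,0,0,0]], claw=65)

```text
time_s: 18.42
tool_pos: [0.4464, -0.2408, 0.1503]
tool_rot: [-90.0, -0.1, -170.0]
force: [-0.2, -1.2, -0.6]
grip_width: 0.0629
```

Emit:
move_arm(moves=[[0,-10,0,0,0,0],[0,-30,0,0,0,0],[0,-50,0,0,0,0],[0,-70,0,0,0,0],[0,-90,0,0,0,0],[0,-110,0,0,0,0],[30,-120,0,0,0,0],[60,-120,0,0,0,0],[60,-120,0,0,0,0],[60,-120,0,0,0,0]])

```text
time_s: 19.25
tool_pos: [0.3866, -0.2521, 0.2714]
tool_rot: [-90.0, 0.0, -170.1]
force: [0.2, -0.2, -0.5]
grip_width: 0.0651
```

```bash
python3 - <<'E'
from h import *
o=env.get_obs(); print(o['time_s'],o['tool_pos'],o['force'],o['grip_width'])
p,d,W=cloud('top'); cv2.imwrite('pics/t7.png',p[:,:,::-1])
A=np.array([.602,-.2115]); r=np.linalg.norm(W[...,:2]-A,axis=-1)
k=(r<.02)&(W[...,2]>.176);print(k.sum(),W[k][:,2].max(),np.median(W[k][:,2]))
p,d,W=cloud('scene'); cv2.imwrite('pics/s7.png',p[:,:,::-1])
E
```

```text
19.25 [ 0.38656574 -0.25205019  0.27138474] [ 0.16700805 -0.15731418 -0.50040706] 0.0650603953981136
59 0.18727495920568465 0.18412519590217757
```

View pics/t7.png

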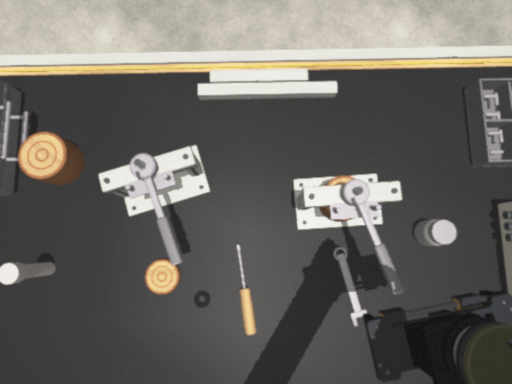

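View pics/s7.png

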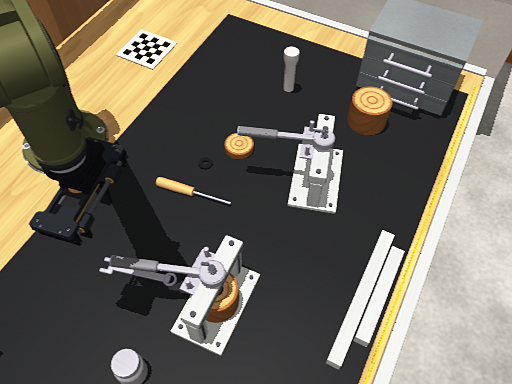

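The arm is clear of everything, and the empty press's wrench is where it started (sleeve near pixel 170,240 in the top view). The spindle sits at its plateau, so I'm handing in.

```bash
python3 -c "
from cell import job
print(job.sign_off())"
```

```text
the job is handed in; nothing more can be done
None
```

I tightened the press with the stump by swinging its wrench between the pins: three strokes, a fourth to full resistance and a short fifth to confirm. I then let go, lifted clear and handed in at about 19 s. I couldn't read the nut angle directly, so I judged it from spindle height and force.

- **Spindle height:** it dropped from about 193.4 mm to 184.2 mm, roughly 1.9 rad of turn on top of the unknown 0 to 0.7 rad at the start. It didn't sink further in the last two strokes.
- **Force:** resistance rose to 17.5 N at the sleeve in the fourth stroke, against about 2.5 N in the third, and the confirmation stroke repeated the rise. I take this to mean the foot is on the stump and the nut is at or near its stop.
- **After release:** the last pictures show the arm clear with the measured force near zero. The empty press's wrench looks unmoved by eye; I did not measure it.

**What disagreed:** while the spindle no longer sank, the handle still turned against the rising force and swung back about 8° when I let go. I read that as springiness in the mechanism at the stop. I also could not see the foot touching the stump, because the beam hides it.

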